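# Draw a board carrier under a test press and clamp it

## Robot

A 7-joint arm with a two-finger parallel gripper is mounted at the origin on a cart in front of the work surface, level with it; the furniture and walls round the work are solid. World frame = base frame: x ahead of the robot, y to its left, z up, the work surface at z = 0. Lengths are in m, angles in rad, forces in N, time in s.
With the tool pointing down it reaches from about 0.4 to 0.85 m from the base axis. Payload 10.4 kg.
Tool frame: the origin (TCP) lies on the centre line of the jaws, within the pads' length; the fingertips stand 22 mm ahead of it and the grasp point (between the pads) lies 3 mm ahead of it; z points along the fingers, y is the line along which they close (so a half turn about z gives the same grasp; the last joint's range is limited). The gripper opens to 85 mm and grips with 20 to 120 N. Pads are 22 mm wide; open, the fingers measure 114 mm over their backs; the gripper's body (76 mm by 85 mm) begins 54 mm behind the grasp point. The pads swing forward as they close: fully open they stand 13 mm farther back than shut.
Start: joints at [-0.023, 0.332, -0.065, 1.46, 0.022, 1.35, -0.088], TCP at [0.625, 0, 0.218] pointing down, gripper open.
Joint ranges: [-2.6, 2.6], [-0.5, 2.12], [-1.47, 1.34], [0.16, 2.42], [-1.27, 4.41], [0.06, 2.06], [-2.6, 2.6]. Speed limits (rad/s): [2.22, 2.22, 2.79, 2.79, 3.14, 3.14, 3.14].

## Interface

Orientations are given as a rotation vector (axis times angle).
In Python, from plant import robot gives the robot as it stands.
- The arm moves only by the tool move_arm, never from a script. Its argument "rows" is text: rows parted by semicolons, each of 7 numbers parted by spaces: the turn, a rotation vector about the tool's x, y, z in rad, then the shift along the tool's x, y, z in units of 40 mm (1.0 is 40 mm), then the finger opening in mm, from 0 to 85.4. A call has exactly 8 rows; each row is the pose to reach, as a shift and turn from the pose commanded when the call began, along the tool's axes at that moment; what a row does not reach only later rows make up. A row lasts 1/12 s, in which the tool goes at most 41.7 mm and 7.16 degrees, less where a joint would pass 70% of its speed; a pose out of reach is approached as far as the arm can. A call with a gripper value outside its range is refused whole. The fingers move at their own pace and stop on an object; the grip force is fixed at half the most. Time passes only in rows, so rows that repeat a pose let the fingers close, or fill a call up. It gives the time, the measured TCP pose, the force, the opening and the grip force at its end, in the units of the state.
- robot.state(): the state, without advancing time (a new reading comes with each control period).
- robot.read_camera(name): name is "scene" or "side" or "wrist"; returns (picture, depth): 420x560x3 uint8, red, green, blue; 420x560 float32, m along the optical axis (not along the pixel's ray), 0 where there is no reading.
- robot.camera_params(name): a dict with "camera_matrix" (3x3 intrinsics, pixels), "pose" (4x4, takes a point from camera to world coordinates). Camera axes: x right, y down, z forward; pixel columns grow to the right and rows downward; lengths in m; the calibration is good to about 2 mm. The wrist camera is an equidistant fisheye: a pixel r from the principal point sees the ray r / f radians off the axis. A picture is of the moment at which its call begins: read the wrist's pose just before it. camera_params takes no time and is no camera call; for the wrist camera it gives the pose at the moment of the call.
- robot.job_done(): hands the job in; it is judged then, once.
The state is a dict: "time_s": time; "qpos": joint angles; "joint_velocities": joint speeds; "joint_torque": joint torques, N m; "tcp_pos": TCP position; "tcp_rot": TCP orientation; "wrist_force": force on the tool from outside, world axes, zero at the start; "ft_torque": the same for the moment, N m; "width": finger opening in m; "grasp_force": force on a finger pad.
Only numpy, scipy, OpenCV 4.12 (cv2) and the standard library are available. Lean on these libraries where they do the work, as an engineer would, in place of code of your own. Each camera call takes 0.05 s, during which the arm holds its last target. There are 200 camera calls.

## Task

Slide the board carrier along its track, moving it by its rear handle, until its front handle has come out on the other side of the press arm; let go, take the front handle there and draw the carrier fully home against the end-stop lugs. Then push the star wheel on the press round clockwise (seen from above), spoke by spoke, until the black pressure plate is down firmly on the carrier's four posts and the wheel will not easily go further; leave the speaker, terminal strip and battery pouch where they lie.

Things in the scene. Friction and masses are not known exactly. Their poses are not given: they have to be found in the camera images.
- station: Fixed test station. Origin on the bench top below the press axis; y along the track in the carrier's direction of travel (robot's left), x away from the robot, z up. Dark steel track 122 mm wide, y = -275 to +199 mm, floor 6 mm above the bench. Side guides with inward lips (tops 18.5 mm above the bench, 94 mm between them) hold the carrier down: it can only slide, with 2 mm play to either side.
- press_arm (a point): Centre of the top of the grey press arm that overhangs the track: in station axes y = -50 to +50, x = -53 to +65, z = 46 to 66 mm. Behind it a grey column, x = +63 to +87, y = -45 to +45, 190 mm tall, bars the gripper from going round behind the wheel. The gripper cannot go under the arm.
- end_stop (a point): Point midway between the two lugs of the end stop, in the plane of their faces (station y = +188 mm) and at their top (20 mm above the bench). The lugs are steel blocks 14 mm wide at station x = -40 and +40 mm, so that 66 mm between them is open for fingers. The carrier's front corners meet them.
- carrier: Loose aluminium plate 100 x 266 x 6 mm (x, y, z) in the track, about 0.4 kg, bearing a green circuit board with four upright steel posts (tops 21.5 mm above the origin). Origin: plate's underside below the board's centre; axes as the station's; plate y = -78 to +188 mm. Home: origin at station (0, 0, 6 mm), front edge at the stop. Starts 130 to 185 mm short of home, front handle under the arm.
- rear_handle: Black bar on the carrier at carrier y = -65 mm: 44 mm along x, 14 mm along y (grip across this), 18 mm tall. Origin: centre of its underside, on the plate's top. A gripper holding it meets the star wheel and arm when closer than about 100 mm to the press axis, so it cannot bring the carrier home.
- front_handle: Same black bar at carrier y = +175 mm. Origin: centre of its underside, on the plate's top. It passes under the arm with at least 4 mm to spare below the raised pressure plate. With the carrier home its centre is 13 mm short of the end stop's faces; its outer finger then stands between the two stop lugs. A twisted pull can bind the carrier in its guides short of the stop.
- press_plate: Black pressure plate 92 x 96 x 8 mm under the arm, origin at the centre of its underside. 36 mm above the bench with the wheel at 0, it goes down 4 mm for each radian of the wheel and meets the home carrier's posts (27.5 mm above the bench) at a wheel angle of about 2.1 rad.
- star_wheel (a joint): Angle of the star wheel in rad, 0 to 3, growing clockwise seen from above (plate down). Starts between 0 and 0.5. A friction of about 0.12 N m holds it where it is left. Once the plate is on the posts it stiffens sharply (a push of about 14 N at 46 mm radius is enough).
- wheel_hub (a point): Centre of the star wheel, on its upright axis at the middle height of the spokes (85 mm above the bench). Hub 26 mm in diameter, 72 to 98 mm above the bench; five round level spokes of 8 mm diameter, 72 degrees apart, reach 58 mm from the axis.
- spoke_tip (a point): Outer end of one spoke, 58 mm from the axis, at the spokes' middle height; with the wheel at 0 it points to the station's -x.
- speaker: Loose grey round speaker, 55 mm in diameter, 16 mm tall, on the bench behind the track; origin at the centre of its underside. Bystander.
- terminal_strip: Loose strip of green terminals, 62 x 14 x 25 mm, on the bench beyond the track's near (right) end; origin at the centre of its underside. Bystander.
- battery_pouch: Loose silver battery pouch, 34 x 46 x 8 mm, on the bench beyond the end stop; origin at the centre of its underside. Bystander.

How it is judged:
On the way, in this order (a step that is already met when the one before it is completed fails the run):
1. the front handle is out past the arm (its centre over 75 mm beyond the press axis) and the gripper has let go (y of front_handle in the frame of station above 0.075 m and y of carrier in the frame of station below -0.01 m and contact force between the fingers and carrier below 0.1 N), for 0.1 s.
2. the fingers hold the front handle, before the carrier is home (contact force between the fingers and front_handle above 2 N and y of carrier in the frame of station below -0.006 m), for 0.1 s.
3. the carrier is home against the stop (within 2.5 mm) (y of carrier in the frame of station above -0.0025 m), for 0.2 s.
At the end, for the whole second after the job is handed in: the carrier stands home within 3 mm of the end stop, at rest, and the pressure plate presses on its posts with more than 5 N, the star wheel past 2.05 rad and released (y of carrier in the frame of station above -0.003 m and contact force between press_plate and carrier above 5 N and value of joint star_wheel above 2.05 rad and linear speed of carrier below 0.01 m/s); the robot touches nothing.
It fails at once if the speaker moved more than 15 mm (distance of speaker from where it was at the start of the episode above 0.015 m).
It fails at once if the terminal strip moved more than 15 mm (distance of terminal_strip from where it was at the start of the episode above 0.015 m).
It fails at once if the battery pouch moved more than 15 mm (distance of battery_pouch from where it was at the start of the episode above 0.015 m).
It also fails if it takes over 67 s, if anything falls off the work surface, if the arm or the gripper's body presses on something with over 40 N, if the wrist force passes 120 N, or if a joint passes its speed limit or range.

## Working session

There is one attempt and no reset: what is moved stays moved. The work goes in short steps, Python scripts to look and compute and a tool call to move; the robot and the scene stay as the last step left them, time stands still between calls to the robot, and variables do not carry over. Pictures are saved under pics/ and viewed, at most 10 in all, crops included, and the job is handed in when it is done.

Besides the shell and the picture viewer there is one more tool, called as name(argument=value, ...) on one line, values as JSON. move_arm: Moves the arm, as the interface text tells. Its arguments: {"type":"object","properties":{"rows":{"type":"string"}},"required":["rows"]}

```bash
ls; mkdir -p pics; python3 - <<'E'
from plant import robot
import cv2,numpy as np
s=robot.state();print(s['time_s'],s['tcp_pos'],s['tcp_rot'],s['width'])
for n in("scene","side"):
    p,d=robot.read_camera(n);c=robot.camera_params(n)
    print(n,np.round(c['camera_matrix'],1).tolist(),np.round(c['pose'],3).tolist())
    cv2.imwrite(f'pics/{n}0.png',p[:,:,::-1]);np.savez(f'{n}0.npz',p=p,d=d,K=c['camera_matrix'],T=c['pose'])
E
```

```text
pics
0.0 [ 6.24612877e-01 -3.20661888e-05  2.16787249e-01] [-2.22080537e+00 -2.22075366e+00  1.67954363e-03] 0.08541910518048772
scene [[421.9, 0.0, 281.5], [0.0, 421.9, 209.9], [0.0, 0.0, 1.0]] [[0.861, -0.274, 0.428, 0.041], [-0.508, -0.453, 0.732, -0.877], [-0.007, -0.848, -0.53, 0.669], [0.0, 0.0, 0.0, 1.0]]
side [[527.0, 0.0, 273.6], [0.0, 527.0, 204.0], [0.0, 0.0, 1.0]] [[0.273, 0.839, -0.47, 1.14], [0.962, -0.244, 0.124, -0.215], [-0.011, -0.486, -0.874, 1.203], [0.0, 0.0, 0.0, 1.0]]
```

View pics/scene0.png

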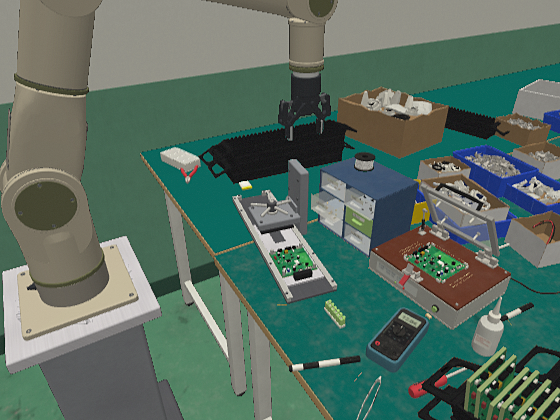

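View pics/side0.png

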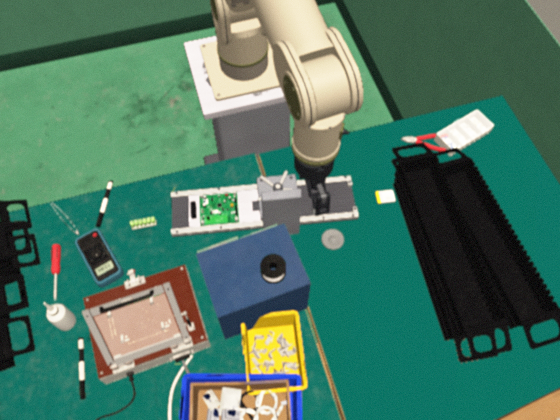

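The scene view shows the track from (240,195) to (310,298), with the press in the middle and the rear handle near (303,272). The side view shows the track from (172,210) to (357,200), the rear handle near (193,211), the speaker at (333,239), the strip at (143,223) and the pouch at (385,197). I'll crop both for detail.

```bash
python3 - <<'E'
import cv2
a=cv2.imread('pics/side0.png')[160:250,160:365];cv2.imwrite('pics/sidec.png',cv2.resize(a,(780,342),interpolation=cv2.INTER_CUBIC))
a=cv2.imread('pics/scene0.png')[155:305,225:345];cv2.imwrite('pics/scenec.png',cv2.resize(a,(480,600),interpolation=cv2.INTER_CUBIC))
E
```

```text
(no output)
```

View pics/sidec.png

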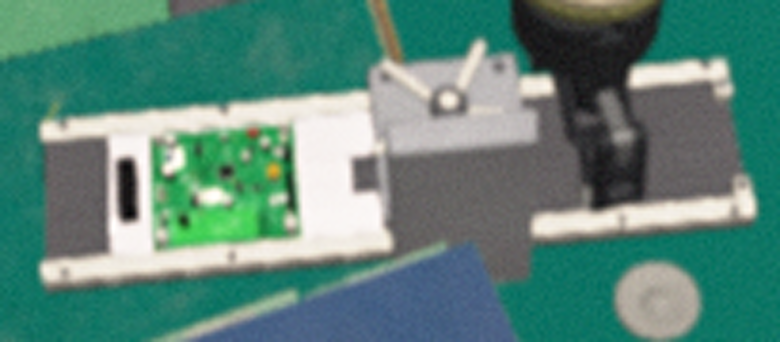

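View pics/scenec.png

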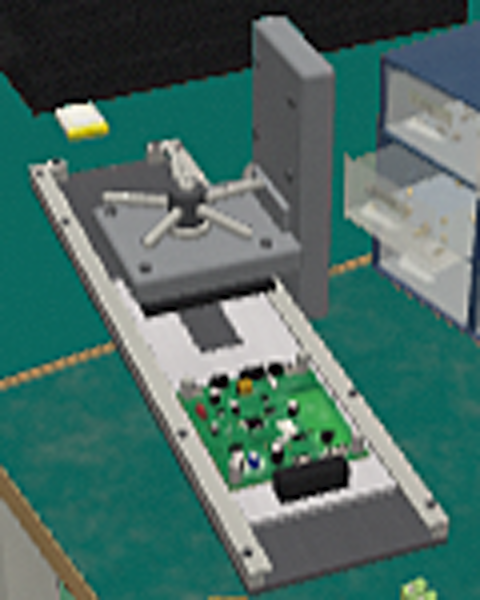

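The side crop shows the track corners at about (42,122), (42,264), (727,62) and (752,200), the rear handle at (127,190) and the hub at (449,100). The scene crop shows the rear handle top at (311,468), the hub top at (187,185) and spoke tips at (105,197), (148,242), (248,232) and (257,172).

```bash
cat > h.py <<'E'
import numpy as np,cv2
def ray(u,v,K,T):
    d=T[:3,:3]@np.linalg.inv(K)@np.array([u,v,1.]);return T[:3,3],d
def onz(u,v,z,K,T):
    o,d=ray(u,v,K,T);return o+d*(z-o[2])/d[2]
def dep(u,v,d,K,T):
    o,r=ray(u,v,K,T);return o+r*d[int(round(v)),int(round(u))]
E
python3 - <<'E'
from h import *
np.set_printoptions(precision=4,suppress=True)
for n,f,pts in(("side",lambda x,y:(160+x/3.805,160+y/3.8),[("rn",42,122,.0185),("rf",42,264,.0185),("fn",727,62,.02),("ff",752,200,.02),("rh",127,190-4,.030),("hub",449,97,.098),("tipA",388,65,.085),("tipB",480,43,.085),("spk",657,297,.016)]),
 ("scene",lambda x,y:(225+x/4,155+y/4),[("rh",311,468,.030),("hub",187,185,.098),("tipL",105,197,.085),("tipF",148,242,.085),("tipR",248,232,.085),("tipB",257,172,.085),("rn",250,577,.0185),("rf",445,520,.0185),("fn",35,167,.0185),("pouch",80,115,.008),("colTop",265,18,.19)])):
    z=np.load(n+'0.npz')
    for q,x,y,h in pts:
        u,v=f(x,y);print(n,q,onz(u,v,h,z['K'],z['T']),dep(u,v,z['d'],z['K'],z['T']))
    # rear-handle: dark mask on white/green; depth-based heights
    d=z['d'];K=z['K'];T=z['T'];v,u=np.mgrid[:420,:560]
    P=np.stack([(u-K[0,2])/K[0,0]*d,(v-K[1,2])/K[1,1]*d,d],-1)@T[:3,:3].T+T[:3,3]
    p=z['p'].astype(int);ok=(d>0)
    m=ok&(p.max(-1)<60)&(P[...,2]>.024)&(P[...,2]<.036)&(P[...,0]>.45)&(P[...,0]<.8)&(P[...,1]>-.4)&(P[...,1]<-.12)
    k,l,st,c=cv2.connectedComponentsWithStats(m.astype(np.uint8))
    for i in range(1,k):
        if st[i,4]>15:
            Q=P[l==i];print('dark',st[i],Q.mean(0),np.percentile(Q,5,axis=0),np.percentile(Q,95,axis=0))
    m=ok&(P[...,2]>.088)&(P[...,2]<.105)&(P[...,0]>.5)&(P[...,0]<.7)&(abs(P[...,1])<.15)&(p.max(-1)>110)
    Q=P[m];print('hubz',len(Q),Q.mean(0) if len(Q) else 0)
E
```

```text
side rn [ 0.3937 -0.2944  0.0185] [ 0.3831 -0.2955  0.0018]
side rf [ 0.5011 -0.3142  0.0185] [ 0.4908 -0.3158 -0.0006]
side fn [0.4799 0.1721 0.02  ] [ 1.1395 -0.2146  1.2026]
side ff [0.587  0.1509 0.02  ] [ 0.5766  0.1578 -0.0022]
side rh [ 0.4657 -0.2481  0.03  ] [ 0.4687 -0.2479  0.0351]
side hub [ 0.4985 -0.0338  0.098 ] [ 0.5005 -0.0343  0.1015]
side tipA [ 0.4562 -0.0633  0.085 ] [ 0.4583 -0.0638  0.0884]
side tipB [ 0.4567 -0.0004  0.085 ] [ 0.4599 -0.0014  0.0902]
side spk [0.6354 0.0678 0.016 ] [0.6361 0.0674 0.0176]
dark [192 203   4  14  42] [ 0.4692 -0.2493  0.0307] [ 0.4521 -0.2542  0.0275] [ 0.4855 -0.2442  0.035 ]
hubz 74 [ 0.5387 -0.0519  0.0981]
scene rh [ 0.4619 -0.2523  0.03  ] [ 0.4615 -0.2529  0.0306]
scene hub [ 0.5026 -0.0367  0.098 ] [ 0.5025 -0.0369  0.0981]
scene tipL [ 0.4585 -0.0028  0.085 ] [ 0.4568 -0.0063  0.0873]
scene tipF [ 0.4567 -0.0667  0.085 ] [ 0.4568 -0.0665  0.0848]
scene tipR [ 0.5177 -0.0896  0.085 ] [ 0.5175 -0.0899  0.0852]
scene tipB [ 0.5626 -0.0273  0.085 ] [ 0.5622 -0.0279  0.0854]
scene rn [ 0.3918 -0.2999  0.0185] [ 0.3945 -0.2955  0.0135]
scene rf [ 0.5099 -0.3177  0.0185] [ 0.5116 -0.3158  0.0162]
scene fn [0.4802 0.1642 0.0185] [0.4783 0.1596 0.0214]
scene pouch [0.5552 0.2392 0.008 ] [0.5544 0.2375 0.009 ]
scene colTop [ 0.5786 -0.0106  0.19  ] [ 0.5785 -0.0108  0.1901]
dark [297 269  15   8  66] [ 0.4662 -0.2534  0.0287] [ 0.4519 -0.2592  0.0246] [ 0.4804 -0.2464  0.0321]
hubz 209 [ 0.588  -0.0848  0.0953]
```

move_arm(rows="0 0 -0.12 0 0 -1 0; 0 0 -0.25 -0.9 -0.5 -1 0; 0 0 -0.37 -1.8 -1 -1 0; 0 0 -0.5 -2.7 -1.6 -1 0; 0 0 -0.62 -3.6 -2.1 -1 0; 0 0 -0.75 -4.5 -2.6 -1 0; 0 0 -0.87 -5.4 -3.2 -1 0; 0 0 -0.98 -6.2 -3.7 -1 0")

```text
time_s: 0.77
tcp_pos: [0.4836, -0.237, 0.2574]
tcp_rot: [-0.959, -2.991, -0.0]
wrist_force: [-0.1, 0.2, -0.5]
width: 0.0005
grasp_force: 0.0
```

move_arm(rows="0 0 -0.1 0 -0.4 0 0; 0 0 -0.2 0 -0.8 0.5 0; 0 0 -0.3 -0.1 -1.1 1 0; 0 0 -0.408 -0.1 -1.1 1.6 0; 0 0 -0.408 -0.1 -1.1 2.2 0; 0 0 -0.408 -0.1 -1.1 2.8 0; 0 0 -0.408 -0.1 -1.1 3.3 0; 0 0 -0.408 -0.1 -1.1 3.3 0")

```text
time_s: 1.43
tcp_pos: [0.4601, -0.2723, 0.1213]
tcp_rot: [-0.341, -3.116, -0.004]
wrist_force: [-0.8, 0.9, -1.5]
width: -0.0001
grasp_force: 0.0
```

```bash
cat >> h.py <<'E'
from scipy.spatial.transform import Rotation as R
HUB=np.array([.502,-.035]);PSI=.184
Y=np.array([np.sin(PSI),np.cos(PSI)]);X=np.array([Y[1],-Y[0]])
def st(p): q=np.array(p[:2])-HUB;return np.array([q@X,q@Y,p[2]])
def where(s):
    m=R.from_rotvec(s['tcp_rot']).as_matrix();print('t',round(s['time_s'],2),'station',np.round(st(s['tcp_pos'])*1000,1),'tool y yaw-err deg',np.round(np.degrees(np.arctan2(m[:2,1]@-X,m[:2,1]@Y)),2),'tilt',np.round(m[:2,2],4),'F',np.round(s['wrist_force'],1))
E
python3 - <<'E'
from h import *
from plant import robot
import cv2
where(robot.state())
c=robot.camera_params('wrist');print(np.round(c['camera_matrix'],1).tolist(),np.round(c['pose'],3).tolist())
p,d=robot.read_camera('wrist');cv2.imwrite('pics/w1.png',p[:,:,::-1]);np.savez('w1.npz',p=p,d=d,K=c['camera_matrix'],T=c['pose'])
E
```

```text
t 1.43 station [   2.2 -240.9  121.3] tool y yaw-err deg -1.96 tilt [-0.0063  0.0031] F [-0.8  0.9 -1.5]
[[325.2, 0.0, 277.3], [0.0, 325.2, 208.3], [0.0, 0.0, 1.0]] [[0.217, 0.925, 0.313, 0.378], [0.976, -0.206, -0.066, -0.253], [0.003, 0.32, -0.948, 0.278], [0.0, 0.0, 0.0, 1.0]]
```

View pics/w1.png

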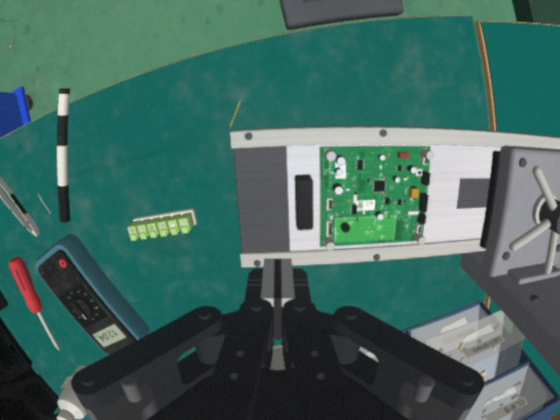

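The wrist view shows the handle top at (304,202), the board at (320–430,148–245), the track's rear corners at (232,133) and (242,266), and the hub near (552,212).

```bash
cat >> h.py <<'E'
def fonz(u,v,z,K,T):
    a=np.array([(u-K[0,2])/K[0,0],(v-K[1,2])/K[1,1]]);r=np.hypot(*a)
    d=T[:3,:3]@np.array([*(a/max(r,1e-9)*np.sin(r)),np.cos(r)]);o=T[:3,3];return o+d*(z-o[2])/d[2]
E
python3 - <<'E'
from h import *
z=np.load('w1.npz');p=z['p'].astype(int);K,T=z['K'],z['T']
m=(p.max(-1)<60).astype(np.uint8);m[:165]=0;m[240:]=0;m[:,:290]=0;m[:,318:]=0
k,l,s,c=cv2.connectedComponentsWithStats(m);i=1+s[1:,4].argmax();print(s[i],c[i])
Q=np.array([fonz(u,v,.030,K,T)[:2] for v,u in np.argwhere(l==i)]);r=cv2.minAreaRect((Q*1000).astype(np.float32));print('handle',r,st([*np.array(r[0])/1000,.03]))
for n,u,v,h in(("rn",232,133,.0185),("near2",400,127,.0185),("near3",480,130,.0185),("rf",242,266,.0185),("far2",440,256,.0185),("bn1",320,148,.014),("bn2",431,150,.014),("hub",552,212,.098),("tipA",516,245,.085),("tipB",540,167,.085)):
    q=fonz(u,v,h,K,T);print(n,np.round(q,4),np.round(st(q)*1000,1))
print(z['d'][202,304],z['d'][195,340])
E
```

```text
[296 176  16  53 765] [303.40261438 201.61960784]
handle ((459.8143615722656, -248.9505615234375), (11.799986839294434, 44.07536315917969), 80.7637710571289) [-0.00232839 -0.21805745  0.03      ]
rn [ 0.394  -0.2929  0.0185] [ -59.  -273.3   18.5]
near2 [ 0.4165 -0.1564  0.0185] [ -61.9 -135.    18.5]
near3 [ 0.4306 -0.075   0.0185] [-62.9 -52.4  18.5]
rf [ 0.511  -0.3147  0.0185] [  60.  -273.3   18.5]
far2 [ 0.547  -0.1259  0.0185] [ 60.9 -81.1  18.5]
bn1 [ 0.422  -0.2262  0.014 ] [ -43.6 -202.6   14. ]
bn2 [ 0.4419 -0.1277  0.014 ] [ -42.1 -102.1   14. ]
hub [ 0.4876 -0.0557  0.098 ] [-10.3 -23.   98. ]
tipA [ 0.5151 -0.0836  0.085 ] [ 21.8 -45.4  85. ]
tipB [ 0.4533 -0.0602  0.085 ] [-43.3 -33.7  85. ]
0.2608103 0.27544785
```

move_arm(rows="0 0 -0.03 0.08 -0.38 0 0; 0 0 -0.03 0.08 -0.38 0 0; 0 0 -0.03 0.08 -0.38 0 0; 0 0 -0.03 0.08 -0.38 0 0; 0 0 -0.03 0.08 -0.38 0 0; 0 0 -0.03 0.08 -0.38 0 0; 0 0 -0.03 0.08 -0.38 0 0; 0 0 -0.03 0.08 -0.38 0 0")

```text
time_s: 2.15
tcp_pos: [0.4563, -0.2874, 0.1257]
tcp_rot: [0.295, 3.128, 0.0]
wrist_force: [-0.7, 0.3, -0.2]
width: 0.0
grasp_force: 0.0
```

```bash
python3 -c "
from h import *
from plant import robot
where(robot.state())"
```

```text
t 2.15 station [   1.2 -256.5  125.7] tool y yaw-err deg -0.22 tilt [0.0001 0.0001] F [-0.7  0.3 -0.2]
```

move_arm(rows="0 0 0 0.05 0 0.5 0; 0 0 0 0.05 0 1 0; 0 0 0 0.05 0 1.4 0; 0 0 0 0.05 0 1.7 0; 0 0 0 0.05 0 1.95 0; 0 0 0 0.05 0 2.15 0; 0 0 0 0.05 0 2.15 0; 0 0 0 0.05 0 2.15 0")

```text
time_s: 2.82
tcp_pos: [0.4543, -0.2874, 0.0397]
tcp_rot: [0.295, 3.128, 0.0]
wrist_force: [-0.0, -0.5, 0.6]
width: 0.0003
grasp_force: 0.0
```

move_arm(rows="0 0 0 0 0.15 0 0; 0 0 0 0 0.3 0 0; 0 0 0 0 0.45 0 0; 0 0 0 0 0.6 0 0; 0 0 0 0 0.75 0 0; 0 0 0 0 0.9 0 0; 0 0 0 0 1.05 0 0; 0 0 0 0 1.2 0 0")

```text
time_s: 3.48
tcp_pos: [0.4633, -0.2395, 0.0397]
tcp_rot: [0.295, 3.128, 0.0]
wrist_force: [0.1, -0.5, -0.0]
width: 0.0
grasp_force: 0.0
```

```bash
cat > w.py <<'E'
from h import *
from plant import robot
where(robot.state())
c=robot.camera_params('wrist');p,d=robot.read_camera('wrist');np.savez('w.npz',p=p,d=d,K=c['camera_matrix'],T=c['pose'])
import sys
cv2.imwrite(sys.argv[1],p[:,:,::-1])
hsv=cv2.cvtColor(p,cv2.COLOR_RGB2HSV);m=cv2.inRange(hsv,(45,120,60),(75,255,255))
k,l,s,ce=cv2.connectedComponentsWithStats(m)
for i in range(1,k):
    if s[i,4]>300:
        Q=np.array([st(fonz(u,v,.014,c['camera_matrix'],c['pose'])) for v,u in np.argwhere(l==i)])*1000
        print('green',s[i],np.round(np.percentile(Q,[1,50,99],axis=0)[:,:2],1).tolist())
E
python3 w.py pics/w2.png
```

```text
t 3.48 station [  -0.7 -208.1   39.7] tool y yaw-err deg -0.23 tilt [0.0001 0.    ] F [ 0.1 -0.5 -0. ]
green [  285   173   153   129 11292] [[-44.4, -201.4], [-8.1, -156.1], [42.6, -109.3]]
```

View pics/w2.png

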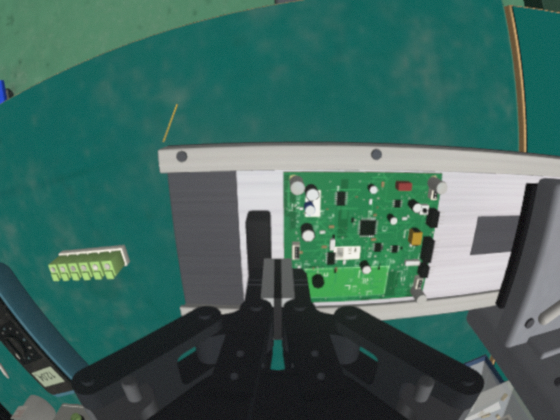

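The handle sits at (258,210+), with the shut fingertips at (278,262) to its right. The carrier didn't move, so the tips must have passed over the handle. I'll check the tip height from depth.

```bash
python3 - <<'E'
from h import *
z=np.load('w.npz');K,T,d=z['K'],z['T'],z['d']
def fdep(u,v):
    a=np.array([(u-K[0,2])/K[0,0],(v-K[1,2])/K[1,1]]);r=np.hypot(*a)
    q=np.array([*(a/r*np.tan(r)),1])*d[v,u];return np.round(st(T[:3,:3]@q+T[:3,3])*1000,1)
for u,v in((270,264),(278,266),(288,266),(278,280),(278,300),(258,230),(255,270),(258,285),(256,300),(250,240),(300,180),(430,185)):print(u,v,z['p'][v,u],fdep(u,v))
E
```

```text
270 264 [95 98 96] [ -12.8 -210.    63.5]
278 266 [32 34 33] [ -12.4 -206.3   64.7]
288 266 [93 96 96] [ -13.  -201.7   65.7]
278 280 [34 34 34] [ -12.2 -206.3   76.7]
278 300 [54 55 56] [ -11.9 -206.4   91.1]
258 230 [48 50 49] [ -15.6 -217.3   29.4]
255 270 [36 37 38] [  -8.9 -217.1   62.3]
258 285 [44 45 46] [  -9.  -215.    75.7]
256 300 [31 32 34] [ -15.2 -214.6   95.9]
250 240 [43 42 46] [  -9.5 -221.9   29.5]
300 180 [102 104 100] [ -42.8 -194.1   24.5]
430 185 [87 86 83] [ -39.1 -113.6   18.6]
```

```bash
python3 - <<'E'
from h import *
from plant import robot
s=robot.state();where(s)
p,d=robot.read_camera('scene');c=robot.camera_params('scene');K,T=c['camera_matrix'],c['pose']
def proj(P): q=np.linalg.inv(T)@np.r_[P,1];q=K@q[:3];return q[:2]/q[2]
t=np.array(s['tcp_pos'])
im=p[:,:,::-1].copy()
for dz in(-.022,0,.024): print(dz,proj(t+[0,0,dz]))
u,v=proj(t).astype(int);a=im[v-70:v+50,u-70:u+70];print(u-70,v-70)
cv2.imwrite('pics/s2.png',cv2.resize(a,None,fx=5,fy=5,interpolation=cv2.INTER_CUBIC))
E
```

```text
t 3.53 station [  -0.5 -206.7   39.6] tool y yaw-err deg -0.16 tilt [0.0001 0.0006] F [ 1.2  0.9 -0.3]
-0.022 [300.01443611 272.44707231]
0 [300.17006551 265.17153458]
0.024 [300.34411023 257.03509731]
230 195
```

View pics/s2.png

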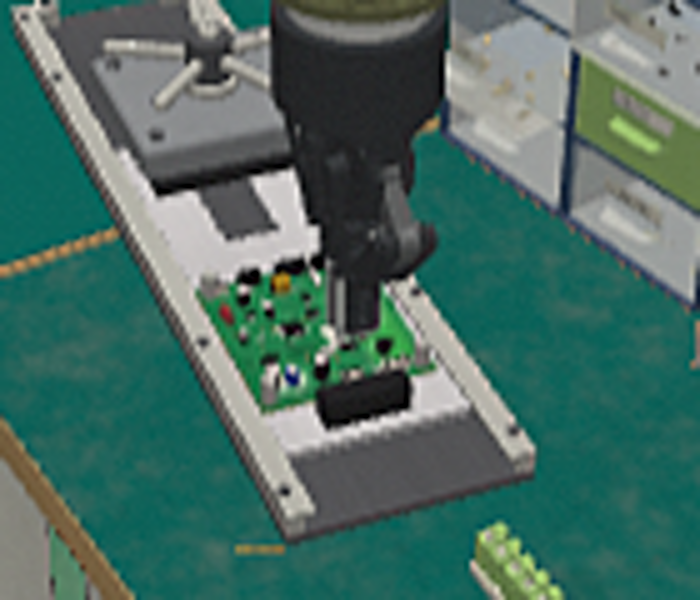

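The scene crop shows the tip ending at (355,335), clearly above the board and forward of the handle at (365,398). So the tips are higher than the nominal figure. I'll take the scene depth of the finger's lower end.

```bash
python3 - <<'E'
from h import *
from plant import robot
p,d=robot.read_camera('scene');c=robot.camera_params('scene');K,T=c['camera_matrix'],c['pose']
for v in range(248,268,2):
    print(v,[(p[v,u].max(),*np.round(st(dep(u,v,d,K,T))*1000).astype(int)) for u in (297,299,301,303,305)])
p,d=robot.read_camera('side');c=robot.camera_params('side');K,T=c['camera_matrix'],c['pose']
v,u=np.mgrid[:420,:560]
P=np.stack([(u-K[0,2])/K[0,0]*d,(v-K[1,2])/K[1,1]*d,d],-1)@T[:3,:3].T+T[:3,3]
q=P[...,:2]-HUB;S=np.stack([q@X,q@Y,P[...,2]],-1)*1000
m=(d>0)&(abs(S[...,0])<25)&(abs(S[...,1]+207)<25)&(S[...,2]>36)&(S[...,2]<110)
Q=S[m];print(len(Q));print(np.round(Q[Q[:,2].argsort()][:12]))
E
```

```text
248 [(np.uint8(45), np.int64(-13), np.int64(-216), np.int64(100)), (np.uint8(36), np.int64(-10), np.int64(-221), np.int64(102)), (np.uint8(36), np.int64(-12), np.int64(-236), np.int64(113)), (np.uint8(33), np.int64(-11), np.int64(-245), np.int64(120)), (np.uint8(36), np.int64(-13), np.int64(-259), np.int64(130))]
250 [(np.uint8(54), np.int64(-11), np.int64(-213), np.int64(91)), (np.uint8(30), np.int64(-14), np.int64(-230), np.int64(104)), (np.uint8(36), np.int64(-12), np.int64(-237), np.int64(108)), (np.uint8(36), np.int64(-13), np.int64(-250), np.int64(118)), (np.uint8(37), np.int64(-7), np.int64(-247), np.int64(114))]
252 [(np.uint8(116), np.int64(-10), np.int64(-209), np.int64(83)), (np.uint8(52), np.int64(-7), np.int64(-213), np.int64(84)), (np.uint8(34), np.int64(-12), np.int64(-236), np.int64(102)), (np.uint8(33), np.int64(-6), np.int64(-235), np.int64(100)), (np.uint8(29), np.int64(4), np.int64(-222), np.int64(88))]
254 [(np.uint8(112), np.int64(-11), np.int64(-212), np.int64(79)), (np.uint8(29), np.int64(-7), np.int64(-214), np.int64(80)), (np.uint8(36), np.int64(-4), np.int6
[... 1534 characters left out ...]
np.int64(13)), (np.uint8(162), np.int64(19), np.int64(-177), np.int64(15)), (np.uint8(41), np.int64(22), np.int64(-182), np.int64(18))]
266 [(np.uint8(118), np.int64(3), np.int64(-178), np.int64(14)), (np.uint8(137), np.int64(8), np.int64(-178), np.int64(12)), (np.uint8(131), np.int64(12), np.int64(-182), np.int64(14)), (np.uint8(131), np.int64(17), np.int64(-184), np.int64(14)), (np.uint8(151), np.int64(21), np.int64(-186), np.int64(15))]
160
[[   6. -224.   36.]
 [   9. -211.   55.]
 [  11. -208.   59.]
 [   4. -200.   59.]
 [   5. -220.   59.]
 [   9. -213.   60.]
 [  10. -205.   60.]
 [   5. -198.   61.]
 [  12. -213.   61.]
 [   6. -218.   61.]
 [  11. -208.   63.]
 [   8. -205.   63.]]
```

All three cameras agree that the shut tips stand at z ≈ 60 mm, about 21 mm above the reported TCP (behind it, not 22 mm ahead). I'll back off behind the handle and come down lower in a guarded move.

move_arm(rows="0 0 0 0 -0.3 0 0; 0 0 0 0 -0.6 0 0; 0 0 0 0 -0.9 0 0; 0 0 0 0 -1.2 0 0; 0 0 0 0 -1.2 0.2 0; 0 0 0 0 -1.2 0.4 0; 0 0 0 0 -1.2 0.6 0; 0 0 0 0 -1.2 0.6 0")

```text
time_s: 4.35
tcp_pos: [0.4531, -0.2859, 0.0132]
tcp_rot: [-0.294, -3.125, -0.003]
wrist_force: [-0.2, 1.4, -0.1]
width: -0.0002
grasp_force: 0.0
```

move_arm(rows="0 0 0 0 0 0.1 0; 0 0 0 0 0 0.2 0; 0 0 0 0 0 0.3 0; 0 0 0 0 0 0.37 0; 0 0 0 0 0 0.42 0; 0 0 0 0 0 0.45 0; 0 0 0 0 0 0.45 0; 0 0 0 0 0 0.45 0")

```text
time_s: 5.02
tcp_pos: [0.4542, -0.2874, -0.0023]
tcp_rot: [0.295, 3.128, -0.0]
wrist_force: [-0.9, -0.3, -0.3]
width: 0.0002
grasp_force: 0.0
```

```bash
cat > tip.py <<'E'
from h import *
from plant import robot
s=robot.state();where(s);t=st(s['tcp_pos'])*1000
p,d=robot.read_camera('scene');c=robot.camera_params('scene');K,T=c['camera_matrix'],c['pose']
v,u=np.mgrid[:420,:560]
P=np.stack([(u-K[0,2])/K[0,0]*d,(v-K[1,2])/K[1,1]*d,d],-1)@T[:3,:3].T+T[:3,3]
q=P[...,:2]-HUB;S=np.stack([q@X,q@Y,P[...,2]],-1)*1000
m=(d>0)&(abs(S[...,0]-t[0])<25)&(abs(S[...,1]-t[1])<25)&(S[...,2]>t[2]-25)&(S[...,2]<t[2]+80)
Q=S[m];b=np.round(Q[Q[:,2].argsort()]);print(b[::max(1,len(b)//16)].tolist())
E
python3 tip.py
```

```text
t 5.02 station [  -0.8 -256.9   -2.3] tool y yaw-err deg -0.24 tilt [ 0.0002 -0.0001] F [-0.9 -0.3 -0.3]
[[23.0, -277.0, -3.0], [11.0, -276.0, 0.0], [-20.0, -273.0, 2.0], [15.0, -264.0, 4.0], [2.0, -261.0, 5.0], [23.0, -247.0, 5.0], [4.0, -269.0, 6.0], [-18.0, -251.0, 6.0], [-0.0, -272.0, 7.0], [0.0, -259.0, 7.0], [-25.0, -237.0, 9.0], [-12.0, -258.0, 22.0], [2.0, -270.0, 31.0], [4.0, -270.0, 39.0], [-12.0, -258.0, 55.0], [-10.0, -269.0, 63.0], [-13.0, -270.0, 76.0]]
```

move_arm(rows="0 0 0 0 0.15 0 0; 0 0 0 0 0.3 0 0; 0 0 0 0 0.45 0 0; 0 0 0 0 0.6 0 0; 0 0 0 0 0.75 0 0; 0 0 0 0 0.9 0 0; 0 0 0 0 1.05 0 0; 0 0 0 0 1.2 0 0")

```text
time_s: 5.73
tcp_pos: [0.4633, -0.2397, -0.0023]
tcp_rot: [0.295, 3.127, -0.0]
wrist_force: [0.4, -2.7, 0.2]
width: -0.0
grasp_force: 1.4
```

```bash
python3 w.py pics/w3.png
```

```text
t 5.73 station [  -0.6 -208.3   -2.3] tool y yaw-err deg -0.24 tilt [ 0.0002 -0.0002] F [ 0.4 -2.7  0.2]
green [  345   194   174   143 12746] [[-44.2, -170.7], [-11.6, -127.3], [42.4, -78.0]]
```

move_arm(rows="0 0 0 0 0.2 0 0; 0 0 0 0 0.4 0 0; 0 0 0 0 0.65 0 0; 0 0 0 0 0.9 0 0; 0 0 0 0 1.15 0 0; 0 0 0 0 1.4 0 0; 0 0 0 0 1.6 0 0; 0 0 0 0 1.7 0 0")

```text
time_s: 6.45
tcp_pos: [0.4762, -0.1717, -0.0023]
tcp_rot: [0.293, 3.128, 0.001]
wrist_force: [-0.7, -2.8, -0.1]
width: -0.0001
grasp_force: 1.6
```

```bash
python3 w.py pics/w4.png
```

```text
t 6.45 station [  -0.3 -139.1   -2.3] tool y yaw-err deg -0.15 tilt [0.0001 0.0004] F [-0.7 -2.8 -0.1]
green [  345   194   174   143 10117] [[-44.1, -101.7], [-13.3, -64.3], [42.0, -26.1]]
```

move_arm(rows="0 0 0 0 -0.25 0 0; 0 0 0 0 -0.5 0 0; 0 0 0 0 -0.7 -0.5 0; 0 0 0 0.3 -0.7 -1.2 0; 0 0 0 0.6 -0.7 -2 0; 0 0 0 0.6 -0.7 -2.7 0; 0 0 0 0.6 -0.4 -3.3 0; 0 0 0 0.6 0.2 -3.5 0")

```text
time_s: 7.17
tcp_pos: [0.4543, -0.1652, 0.1415]
tcp_rot: [0.305, 3.122, -0.003]
wrist_force: [1.5, -0.1, -0.4]
width: 0.0002
grasp_force: 0.0
```

```bash
python3 -c "
from h import *
from plant import robot
where(robot.state())"
```

```text
t 7.17 station [ -23.  -136.8  141.5] tool y yaw-err deg -0.61 tilt [ 0.0049 -0.0023] F [ 1.5 -0.1 -0.4]
```

move_arm(rows="0 0 0 0 0.6 0 0; 0 0 0 0 1.4 0 0; 0 0 0 0 2.2 0 0; 0 0 0 0 3.1 0 0; 0 0 0 0 4 0 0; 0 0 0 0 4.9 0 0; 0 0 0 -0.3 5.7 0 20; 0 0 0 -0.6 6.3 0 32")

```text
time_s: 7.83
tcp_pos: [0.525, 0.0837, 0.1378]
tcp_rot: [0.294, 3.128, 0.001]
wrist_force: [-0.0, -1.0, 0.0]
width: 0.0231
grasp_force: 0.0
```

move_arm(rows="0 0 0 0 0 0 36; 0 0 0 0 0 0 36; 0 0 0 0 0 0 36; 0 0 0 0 0 0 36; 0 0 0 0 0 0 36; 0 0 0 0 0 0 36; 0 0 0 0 0 0 36; 0 0 0 0 0 0 36")

```text
time_s: 8.5
tcp_pos: [0.5245, 0.0817, 0.1377]
tcp_rot: [0.296, 3.127, -0.0]
wrist_force: [0.7, -0.3, -0.2]
width: 0.0364
grasp_force: 0.0
```

```bash
python3 w.py pics/w5.png; python3 tip.py
```

```text
t 8.5 station [  0.7 118.9 137.7] tool y yaw-err deg -0.26 tilt [ 0.0003 -0.0001] F [ 0.7 -0.3 -0.2]
t 8.55 station [  0.7 119.  137.7] tool y yaw-err deg -0.25 tilt [ 0.0002 -0.0001] F [0.7 0.3 0.7]
[[-1.0, 100.0, 152.0], [0.0, 141.0, 155.0], [10.0, 97.0, 158.0], [1.0, 141.0, 161.0], [2.0, 97.0, 165.0], [-3.0, 138.0, 166.0], [-8.0, 140.0, 169.0], [-8.0, 138.0, 173.0], [-6.0, 136.0, 177.0], [-2.0, 140.0, 181.0], [11.0, 96.0, 182.0], [-5.0, 138.0, 185.0], [-7.0, 140.0, 187.0], [-1.0, 141.0, 192.0], [-6.0, 142.0, 198.0], [-9.0, 140.0, 206.0], [-11.0, 95.0, 213.0]]
```

View pics/w5.png

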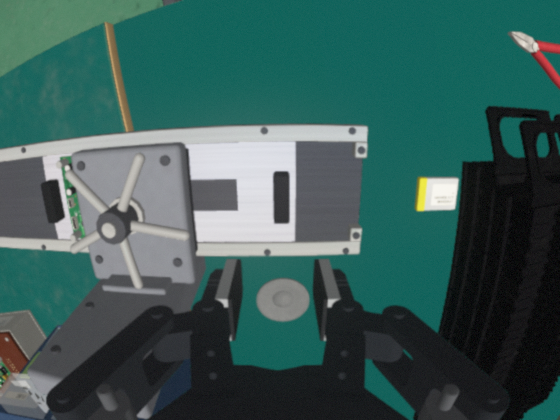

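The view shows the front handle at (282,197), the lugs at (361,150) and (356,236), the pouch at (437,195) and the wheel hub at (117,226). The tips at 36 mm opening sit about 14–18 mm above the TCP.

```bash
python3 - <<'E'
from h import *
z=np.load('w.npz');p=z['p'].astype(int);K,T=z['K'],z['T']
m=(p.max(-1)<60).astype(np.uint8);m[:165]=0;m[228:]=0;m[:,:268]=0;m[:,293:]=0
k,l,s,c=cv2.connectedComponentsWithStats(m);i=1+s[1:,4].argmax();print(s[i])
Q=np.array([fonz(u,v,.030,K,T)[:2] for v,u in np.argwhere(l==i)]);r=cv2.minAreaRect((Q*1000).astype(np.float32));print('handle',r,st([*np.array(r[0])/1000,.03]))
for n,u,v,h in(("lugn",361,150,.02),("lugf",356,236,.02),("trackend n",367,127,.0185),("tf",360,254,.0185),("tn2",190,139,.0185),("tf2",195,243,.0185),("speaker",283,299,.016),("hub",109,231,.098),("t1",138,157,.085),("t2",187,237,.085),("t3",68,171,.085),("t4",139,286,.085),("t5",73,248,.085)):
    q=fonz(u,v,h,K,T);s_=st(q)*1000;print(n,np.round(q,4),np.round(s_,1),np.round(np.degrees(np.arctan2(s_[1],-s_[0])),1))
E
```

```text
[275 192  13  30 299]
handle ((529.8923950195312, 85.64511108398438), (10.437461853027344, 26.256847381591797), 79.05443572998047) [0.00534791 0.12371188 0.03      ]
lugn [0.4952 0.1628 0.02  ] [-42.8 193.2  20. ] 77.5
lugf [0.575 0.149 0.02 ] [ 38.1 194.3  20. ] 101.1
trackend n [0.4763 0.1713 0.0185] [-63.  198.1  18.5] 72.4
tf [0.5958 0.1515 0.0185] [ 58.1 200.5  18.5] 106.2
tn2 [0.458  0.0191 0.0185] [-53.2  45.2  18.5] 40.4
tf2 [ 0.5542 -0.0023  0.0185] [45.4 41.7 18.5] 137.4
speaker [0.6336 0.0685 0.016 ] [110.5 125.9  16. ] 131.3
hub [ 0.5018 -0.0359  0.098 ] [-0.1 -0.9 98. ] -86.4
t1 [ 0.4571 -0.0017  0.085 ] [-50.2  24.5  85. ] 26.0
t2 [0.5213 0.0176 0.085 ] [ 9.3 55.2 85. ] 99.6
t3 [ 0.4526 -0.0649  0.085 ] [-43.1 -38.5  85. ] -41.8
t4 [ 0.5564 -0.037   0.085 ] [53.9  8.  85. ] 171.6
t5 [ 0.5143 -0.0874  0.085 ] [ 21.7 -49.3  85. ] -113.8
```

move_arm(rows="0 0 -0.01 0.05 0.12 0.5 36; 0 0 -0.01 0.05 0.12 1.2 36; 0 0 -0.01 0.05 0.12 1.9 36; 0 0 -0.01 0.05 0.12 2.5 36; 0 0 -0.01 0.05 0.12 3 36; 0 0 -0.01 0.05 0.12 3.35 36; 0 0 -0.01 0.05 0.12 3.52 36; 0 0 -0.01 0.05 0.12 3.52 36")

```text
time_s: 9.27
tcp_pos: [0.5228, 0.0871, -0.0026]
tcp_rot: [-0.279, -3.127, 0.002]
wrist_force: [0.5, 0.3, -0.2]
width: 0.0357
grasp_force: 0.0
```

move_arm(rows="0 0 0 0 0 0 20; 0 0 0 0 0 0 10; 0 0 0 0 0 0 5; 0 0 0 0 0 0 5; 0 0 0 0 0 0 5; 0 0 0 0 0 0 5; 0 0 0 0 0 0 5; 0 0 0 0 0 0 5")

```text
time_s: 9.93
tcp_pos: [0.525, 0.086, -0.0011]
tcp_rot: [0.281, 3.126, -0.002]
wrist_force: [-3.7, -5.9, 15.6]
width: 0.0127
grasp_force: 65.0
```

```bash
sed -i 's/PSI=.184/PSI=.178/' h.py; python3 w.py pics/w6.png
```

```text
t 9.93 station [  1.2 123.1  -1.1] tool y yaw-err deg -0.08 tilt [ 0.0027 -0.0012] F [-3.7 -5.9 15.6]
```

move_arm(rows="0 0 0 0 0 -0.05 5; 0 0 0 0 0.12 -0.05 5; 0 0 0 0 0.27 -0.05 5; 0 0 0 0 0.42 -0.05 5; 0 0 0 0 0.57 -0.05 5; 0 0 0 0 0.72 -0.05 5; 0 0 0 0 0.87 -0.05 5; 0 0 0 0 1 -0.05 5")

```text
time_s: 10.65
tcp_pos: [0.5307, 0.1272, -0.0011]
tcp_rot: [0.279, 3.129, -0.0]
wrist_force: [-0.0, -4.4, 4.7]
width: 0.013
grasp_force: 61.8
```

```bash
python3 w.py pics/w6.png
```

```text
t 10.65 station [ -0.4 164.7  -1.1] tool y yaw-err deg 0.01 tilt [ 0.0002 -0.0002] F [-0.  -4.4  4.7]
green [ 37 193  24  71 377] [[-45.3, 28.3], [-25.1, 37.6], [-3.3, 40.4]]
```

move_arm(rows="0 0 0 0 0.05 0 5; 0 0 0 0 0.1 0 5; 0 0 0 0 0.15 0 5; 0 0 0 0 0.2 0 5; 0 0 0 0 0.24 0 5; 0 0 0 0 0.28 0 5; 0 0 0 0 0.31 0 5; 0 0 0 0 0.31 0 5")

```text
time_s: 11.37
tcp_pos: [0.5323, 0.1357, -0.0011]
tcp_rot: [-0.282, -3.128, 0.006]
wrist_force: [-5.3, -13.4, 12.4]
width: 0.0121
grasp_force: 63.5
```

```bash
python3 w.py pics/w6.png
```

```text
t 11.37 station [ -0.4 173.4  -1.1] tool y yaw-err deg -0.12 tilt [-0.0017 -0.0037] F [ -5.3 -13.4  12.4]
```

move_arm(rows="0 0 0 0 0.05 0 5; 0 0 0 0 0.1 0 5; 0 0 0 0 0.15 0 5; 0 0 0 0 0.15 0 5; 0 0 0 0 0.15 0 5; 0 0 0 0 0.15 0 5; 0 0 0 0 0.15 0 5; 0 0 0 0 0.15 0 5")

```text
time_s: 12.08
tcp_pos: [0.5323, 0.1359, -0.0011]
tcp_rot: [-0.288, -3.124, 0.017]
wrist_force: [-15.0, -31.8, 26.4]
width: 0.0128
grasp_force: 66.9
```

```bash
python3 w.py pics/w6.png; python3 - <<'E'
import cv2;a=cv2.imread('pics/w6.png')[100:300,140:420];cv2.imwrite('pics/w6c.png',cv2.resize(a,None,fx=2.8,fy=2.8,interpolation=cv2.INTER_CUBIC))
E
```

```text
t 12.08 station [ -0.4 173.5  -1.1] tool y yaw-err deg -0.33 tilt [-0.0053 -0.0106] F [-15.  -31.8  26.4]
green [ 29 194  32  70 410] [[-45.3, 30.3], [-25.7, 45.4], [-2.9, 48.8]]
```

View pics/w6c.png

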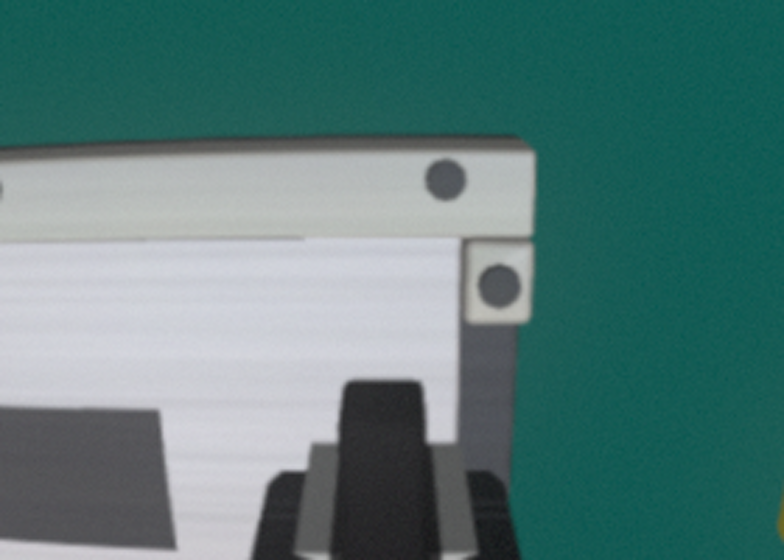

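The plate edge meets the near lug at (461,285), and a 32 N pull no longer moves it, so the carrier is home. I'll ease off, open and lift.

move_arm(rows="0 0 0 0 -0.12 0 5; 0 0 0 0 -0.2 0 5; 0 0 0 0 -0.2 0 30; 0 0 0 0 -0.2 0 34; 0 0 0 0 -0.2 0 34; 0 0 0 0 -0.2 -0.4 34; 0 0 0 0 -0.2 -1 34; 0 0 0 0 -0.2 -1.8 34")

```text
time_s: 12.8
tcp_pos: [0.5306, 0.1372, 0.0697]
tcp_rot: [-0.277, -3.125, 0.001]
wrist_force: [-0.1, 0.5, -0.6]
width: 0.0342
grasp_force: 0.0
```

```bash
python3 w.py pics/w7.png;python3 - <<'E'
from h import *
z=np.load('w.npz');p=z['p'].astype(int);K,T=z['K'],z['T']
m=(p.max(-1)<60).astype(np.uint8)
k,l,s,c=cv2.connectedComponentsWithStats(m)
for i in range(1,k):
    if 200<s[i,4]<3000:
        print(s[i],np.round(st(fonz(*c[i],.03,K,T))*1000,1))
E
```

```text
t 12.8 station [ -2.3 174.6  69.7] tool y yaw-err deg 0.06 tilt [-0.0041 -0.0003] F [-0.1  0.5 -0.6]
[ 80 173  30 120 903] [-2.9 41.  30. ]
[267 198  18  64 913] [ -3.6 174.8  30. ]
[100 222  13  35 214] [ 3.9 50.6 30. ]
[  0 239  32  43 571] [ 26.3 -57.   30. ]
```

move_arm(rows="0 0 0 0.1 -0.1 -0.8 20; 0 0 0 0.4 -0.7 -1.3 0; 0 0 0 0.7 -1.6 -1.4 0; 0 0 0 1 -2.5 -1.4 0; 0 0 0 1 -3.4 -1.4 0; 0 0 0 1 -4.3 -1.4 0; 0 0 0 1 -5.2 -1.4 0; 0 0 0 1 -6 -1.4 0")

```text
time_s: 13.52
tcp_pos: [0.4501, -0.0939, 0.127]
tcp_rot: [0.279, 3.128, -0.0]
wrist_force: [0.3, -0.3, -0.4]
width: 0.0002
grasp_force: 0.0
```

move_arm(rows="0 0 0 0 -0.15 0 0; 0 0 0 0 -0.15 0 0; 0 0 0 0 -0.15 0 0; 0 0 0 0 -0.15 0 0; 0 0 0 0 -0.15 0.2 0; 0 0 0 0 -0.15 0.4 0; 0 0 0 0 -0.15 0.4 0; 0 0 0 0 -0.15 0.4 0")

```text
time_s: 14.18
tcp_pos: [0.4489, -0.0977, 0.1099]
tcp_rot: [-0.278, -3.128, -0.0]
wrist_force: [0.2, 0.2, 1.1]
width: -0.0004
grasp_force: 0.0
```

```bash
python3 w.py pics/w8.png; python3 tip.py
```

```text
t 14.18 station [-41.2 -71.1 109.9] tool y yaw-err deg 0.04 tilt [-0.0016  0.0003] F [0.2 0.2 1.1]
t 14.23 station [-40.8 -71.2 110.4] tool y yaw-err deg 0.03 tilt [-0.0008  0.0002] F [ 0.3 -0.8 -0.3]
[[-47.0, -74.0, 124.0], [-51.0, -73.0, 130.0], [-47.0, -76.0, 134.0], [-40.0, -80.0, 137.0], [-36.0, -81.0, 139.0], [-36.0, -82.0, 143.0], [-40.0, -80.0, 145.0], [-36.0, -83.0, 149.0], [-39.0, -84.0, 151.0], [-35.0, -81.0, 153.0], [-48.0, -75.0, 155.0], [-36.0, -83.0, 160.0], [-54.0, -79.0, 170.0], [-50.0, -83.0, 174.0], [-52.0, -74.0, 178.0], [-45.0, -82.0, 186.0], [-52.0, -82.0, 190.0]]
```

move_arm(rows="0 0 0 0 0 0.3 0; 0 0 0 0 0 0.6 0; 0 0 0 0 0 0.9 0; 0 0 0 0 0 1.2 0; 0 0 0 0 0 1.4 0; 0 0 0 0 0 1.43 0; 0 0 0 0 0 1.43 0; 0 0 0 0 0 1.43 0")

```text
time_s: 14.95
tcp_pos: [0.4498, -0.0983, 0.0542]
tcp_rot: [0.279, 3.128, -0.0]
wrist_force: [0.4, 0.7, -0.5]
width: 0.0002
grasp_force: 0.0
```

move_arm(rows="0 0 0 0 0.15 0 0; 0 0 0 0 0.35 0 0; 0 0 0 0 0.55 0 0; 0 0 0 0 0.75 0 0; 0 0 0 0 0.95 0 0; 0 0 0 0 1.15 0 0; 0 0 0 0 1.35 0 0; 0 0 0 0 1.5 0 0")

```text
time_s: 15.62
tcp_pos: [0.4599, -0.0382, 0.0536]
tcp_rot: [-0.279, -3.129, 0.0]
wrist_force: [-2.6, -3.7, 0.2]
width: 0.0
grasp_force: 2.2
```

```bash
cat > wh.py <<'E'
from h import *
from plant import robot
s=robot.state();where(s)
p,d=robot.read_camera('scene');c=robot.camera_params('scene');K,T=c['camera_matrix'],c['pose']
v,u=np.mgrid[:420,:560]
P=np.stack([(u-K[0,2])/K[0,0]*d,(v-K[1,2])/K[1,1]*d,d],-1)@T[:3,:3].T+T[:3,3]
q=P[...,:2]-HUB;S=np.stack([q@X,q@Y,P[...,2]],-1)*1000
r=np.hypot(S[...,0],S[...,1]);m=(d>0)&(r>25)&(r<60)&(S[...,2]>79)&(S[...,2]<93)&(p.max(-1)>100)
a=np.degrees(np.arctan2(S[...,1],-S[...,0]))[m]
h,_=np.histogram(a,bins=np.arange(-180,181,6));print([(int(-177+6*i),int(x)) for i,x in enumerate(h) if x>2])
f=a[(a<150)&(a>-150)];e=np.exp(1j*np.radians(f)*5);print('wheel mod72',np.degrees(np.angle(e.mean()))/5,abs(e.mean()))
E
python3 wh.py
```

```text
t 15.62 station [-40.9 -10.6  53.6] tool y yaw-err deg 0.02 tilt [-0.0006 -0.0001] F [-2.6 -3.7  0.2]
[(-135, 3), (-129, 17), (-123, 12), (-63, 11), (-57, 13), (-15, 4), (9, 3), (15, 5), (153, 6), (159, 14), (165, 12), (177, 3)]
wheel mod72 14.50512934699014 0.7720108185397445
```

move_arm(rows="0 0 0 0 0.1 0 0; 0 0 0 0 0.2 0 0; 0 0 0 0 0.3 0 0; 0 0 0 0 0.4 0 0; 0 0 0 0 0.5 0 0; 0 0 0 0 0.55 0 0; 0 0 0 0 0.55 0 0; 0 0 0 0 0.55 0 0")

```text
time_s: 16.33
tcp_pos: [0.464, -0.017, 0.0536]
tcp_rot: [0.279, 3.129, 0.001]
wrist_force: [-0.6, -0.5, -0.3]
width: 0.0001
grasp_force: 0.4
```

```bash
python3 wh.py
```

```text
t 16.33 station [-40.6  11.   53.6] tool y yaw-err deg 0.02 tilt [0.0002 0.0005] F [-0.6 -0.5 -0.3]
[(-177, 3), (-171, 24), (-165, 11), (-105, 3), (-99, 18), (-93, 9), (-33, 20), (-27, 9), (9, 6), (15, 3), (33, 3), (111, 5), (117, 8), (171, 3)]
wheel mod72 -29.24715231213949 0.7189702724502071
```

move_arm(rows="0 0 0 0 -0.1 0 0; 0 0 0 0 -0.1 -0.5 0; 0 0 0 0 -0.1 -1 0; 0 0 0 0 -0.7 -1 0; 0 0 0 0 -1.3 -1 0; 0 0 0 0 -1.75 -1 0; 0 0 0 0 -1.75 -1 0; 0 0 0 0 -1.75 -1 0")

```text
time_s: 17.05
tcp_pos: [0.4515, -0.0872, 0.0938]
tcp_rot: [0.283, 3.128, 0.0]
wrist_force: [-0.2, 0.4, 1.4]
width: -0.0
grasp_force: 0.0
```

move_arm(rows="0 0 0 0 0 0.3 0; 0 0 0 0 0 0.6 0; 0 0 0 0 0 0.9 0; 0 0 0 0 0 1 0; 0 0 0 0 0.2 1 0; 0 0 0 0 0.4 1 0; 0 0 0 0 0.55 1 0; 0 0 0 0 0.65 1 0")

```text
time_s: 17.72
tcp_pos: [0.456, -0.0605, 0.0539]
tcp_rot: [-0.278, -3.129, 0.002]
wrist_force: [-2.4, -7.7, 0.4]
width: -0.0002
grasp_force: 4.1
```

move_arm(rows="0 0 0 0 0.08 0 0; 0 0 0 0 0.16 0 0; 0 0 0 0 0.24 0 0; 0 0 0 0 0.32 0 0; 0 0 0 0 0.4 0 0; 0 0 0 0 0.48 0 0; 0 0 0 0 0.48 0 0; 0 0 0 0 0.48 0 0")

```text
time_s: 18.38
tcp_pos: [0.4564, -0.0469, 0.0532]
tcp_rot: [-0.285, -3.123, 0.01]
wrist_force: [-14.1, -22.6, 7.6]
width: -0.0001
grasp_force: 12.4
```

```bash
python3 wh.py
```

```text
t 18.38 station [-42.8 -19.7  53.2] tool y yaw-err deg -0.21 tilt [-0.0061 -0.0057] F [-14.1 -22.6   7.6]
[(-147, 12), (-141, 24), (-75, 14), (-69, 9), (-39, 3), (-27, 6), (-21, 3), (-3, 7), (141, 6), (147, 14)]
wheel mod72 -0.7475844511538265 0.774864828632902
```

The push force has risen to about 27 N and the wheel is near 144° (2.5 rad), so it's stiff. I'll back off and check that it holds.

move_arm(rows="0 0 0 0 -0.2 0 0; 0 0 0 0 -0.45 0 0; 0 0 0 0 -0.7 0 0; 0 0 0 0 -0.7 -0.6 0; 0 0 0 0.3 -0.7 -1.3 0; 0 0 0 0.8 -0.9 -2 0; 0 0 0 1.2 -1.2 -2.6 0; 0 0 0 1.2 -1.2 -2.8 0")

```text
time_s: 19.1
tcp_pos: [0.4032, -0.0817, 0.1693]
tcp_rot: [0.28, 3.125, -0.0]
wrist_force: [1.3, 0.0, -0.4]
width: -0.0001
grasp_force: 0.0
```

```bash
python3 wh.py; python3 w.py pics/w9.png; python3 - <<'E'
from h import *
z=np.load('w.npz');p=z['p'].astype(int);K,T=z['K'],z['T']
m=(p.max(-1)<60).astype(np.uint8)
k,l,s,c=cv2.connectedComponentsWithStats(m)
for i in range(1,k):
    if 150<s[i,4]<3000: print(s[i],np.round(st(fonz(*c[i],.03,K,T))*1000,1))
E
```

```text
t 19.1 station [-89.  -63.4 169.3] tool y yaw-err deg -0.06 tilt [ 0.0045 -0.0007] F [ 1.3  0.  -0.4]
[(-171, 4), (-165, 11), (-159, 19), (-153, 5), (-93, 13), (-87, 14), (-27, 12), (-21, 19), (-15, 4), (45, 10), (51, 17), (123, 9), (129, 7)]
wheel mod72 -21.025404407814264 0.9399208641017556
t 19.15 station [-87.4 -62.5 169.5] tool y yaw-err deg -0.05 tilt [ 0.0063 -0.0007] F [1.3 0.5 1.8]
[ 473    0   27   80 1170] [-252.2  153.4   30. ]
[  0 233  10  24 153] [ -18.1 -428.4   30. ]
[462 241  20  36 474] [ -6.2 168.8  30. ]
[   0  277   55   72 1041] [  96.4 -448.8   30. ]
[331 283  25  22 190] [28.6  9.9 30. ]
[  0 361  11  40 303] [ 315.6 -635.    30. ]
```

View pics/w9.png

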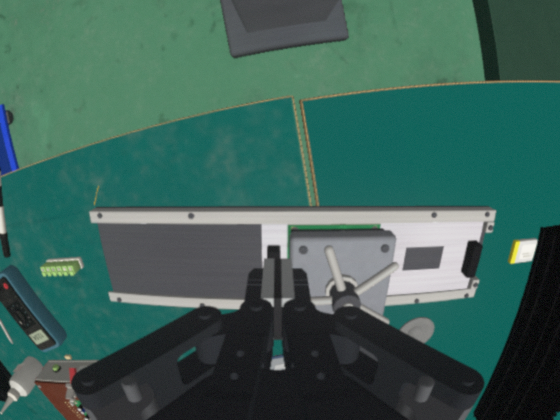

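The wheel sprang back to about 123° (2.15 rad), held by its friction. The plate is on the posts, and the front handle is at (471,258), close to the lugs. I'll push again gently and release slowly so it settles with the load on.

move_arm(rows="0 0 0 -0.4 0 0.4 0; 0 0 0 -0.8 0 0.9 0; 0 0 0 -1.15 0 1.4 0; 0 0 0 -1.15 0 1.9 0; 0 0 0 -1.15 0 2.4 0; 0 0 0 -1.15 0 2.75 0; 0 0 0 -1.15 0 2.8 0; 0 0 0 -1.15 0 2.8 0")

```text
time_s: 19.87
tcp_pos: [0.4483, -0.088, 0.0521]
tcp_rot: [-0.278, -3.126, -0.001]
wrist_force: [0.4, 0.1, 0.0]
width: 0.0001
grasp_force: 0.0
```

move_arm(rows="0 0 0 0 0.15 0 0; 0 0 0 0 0.3 0 0; 0 0 0 0 0.45 0 0; 0 0 0 0 0.6 0 0; 0 0 0 0 0.7 0 0; 0 0 0 0 0.8 0 0; 0 0 0 0 0.85 0 0; 0 0 0 0 0.9 0 0")

```text
time_s: 20.53
tcp_pos: [0.454, -0.0559, 0.0536]
tcp_rot: [-0.282, -3.127, 0.006]
wrist_force: [-8.9, -14.4, 6.9]
width: 0.0
grasp_force: 6.9
```

```bash
python3 wh.py
```

```text
t 20.53 station [-43.5 -29.1  53.6] tool y yaw-err deg -0.1 tilt [-0.0026 -0.0033] F [ -8.9 -14.4   6.9]
[(-171, 3), (-159, 9), (-153, 23), (-147, 3), (-87, 10), (-81, 15), (-15, 5), (129, 8), (135, 11)]
wheel mod72 -10.842474149547874 0.95132858260603
```

move_arm(rows="0 0 0 0 -0.03 0 0; 0 0 0 0 -0.07 0 0; 0 0 0 0 -0.11 0 0; 0 0 0 0 -0.15 0 0; 0 0 0 0 -0.19 0 0; 0 0 0 0 -0.23 0 0; 0 0 0 0 -0.27 0 0; 0 0 0 0 -0.31 0 0")

```text
time_s: 21.25
tcp_pos: [0.4532, -0.0652, 0.0537]
tcp_rot: [-0.279, -3.129, -0.001]
wrist_force: [-0.5, 0.4, 0.7]
width: -0.0002
grasp_force: 0.0
```

move_arm(rows="0 0 0 0 -0.05 0 0; 0 0 0 0 -0.12 0 0; 0 0 0 0 -0.25 0 0; 0 0 0 0 -0.5 0 0; 0 0 0 0 -0.5 -0.6 0; 0 0 0 0 -0.5 -1.3 0; 0 0 0 0.3 0 -2 0; 0 0 0 0.5 0.7 -2.5 0")

```text
time_s: 21.92
tcp_pos: [0.4383, -0.0369, 0.1558]
tcp_rot: [0.287, 3.127, -0.001]
wrist_force: [0.4, 1.5, 0.3]
width: 0.0002
grasp_force: 0.0
```

move_arm(rows="0 0 0 0 0.7 0 0; 0 0 0 0 1.5 0 0; 0 0 0 0 2.3 0 0; 0 0 0 0 3.1 0 0; 0 0 0 0 3.8 0 0; 0 0 0 0 4 0 0; 0 0 0 0 4 0 0; 0 0 0 0 4 0 0")

```text
time_s: 22.58
tcp_pos: [0.4669, 0.1217, 0.1534]
tcp_rot: [-0.28, -3.129, 0.001]
wrist_force: [-0.7, 0.5, 0.3]
width: -0.0
grasp_force: 0.0
```

```bash
python3 wh.py; python3 w.py pics/w10.png; python3 - <<'E'
from h import *
z=np.load('w.npz');p=z['p'].astype(int);K,T=z['K'],z['T']
m=(p.max(-1)<60).astype(np.uint8)
k,l,s,c=cv2.connectedComponentsWithStats(m)
for i in range(1,k):
    if 150<s[i,4]<3000: print(s[i],np.round(st(fonz(*c[i],.03,K,T))*1000,1))
E
```

```text
t 22.58 station [-62.3 148.  153.4] tool y yaw-err deg -0.02 tilt [-0.0006 -0.0006] F [-0.7  0.5  0.3]
[(-171, 5), (-165, 11), (-159, 22), (-93, 12), (-87, 16), (-27, 11), (-21, 22), (45, 13), (51, 10), (57, 5), (123, 8), (129, 8), (177, 3)]
wheel mod72 -20.999952094893118 0.9263132223461346
t 22.63 station [-62.2 147.4 153.4] tool y yaw-err deg -0.1 tilt [-0.0005 -0.0008] F [ 0.3 -0.7  0.1]
[429   0  18  25 315] [-240.   295.6   30. ]
[166 213  15  81 346] [-5.2 46.4 30. ]
[294 242  16  42 407] [  9.6 173.   30. ]
[274 260   7  39 215] [ 25.9 148.8  30. ]
```

Slow release gives the same angle, 2.15 rad, which is the friction-held equilibrium under load. As a last check, I'll measure the plate's front edge numerically.

```bash
python3 - <<'E'
from h import *
z=np.load('w.npz');g=z['p'].astype(int).mean(-1);K,T=z['K'],z['T']
Ti=np.linalg.inv(T)
def pr(x,y,h):
    w=np.r_[HUB+X*x/1000+Y*y/1000,h/1000,1];q=(Ti@w)[:3];r=np.arctan2(np.hypot(q[0],q[1]),q[2]);n=np.hypot(q[0],q[1])
    return K[0,2]+K[0,0]*r*q[0]/n,K[1,2]+K[1,1]*r*q[1]/n
def samp(x,y,h):
    u,v=pr(x,y,h);return int(cv2.remap(g.astype(np.float32),np.float32([[u]]),np.float32([[v]]),1)[0,0])
for x in(-30,-27,24,28): print('plate',x,[(y,samp(x,y,12)) for y in range(178,198,1)])
for x in(-43,-41): print('lug top',x,[(y,samp(x,y,20)) for y in range(180,206,1)])
E
```

```text
plate -30 [(178, 234), (179, 234), (180, 233), (181, 234), (182, 233), (183, 233), (184, 234), (185, 234), (186, 230), (187, 208), (188, 156), (189, 117), (190, 106), (191, 105), (192, 104), (193, 105), (194, 104), (195, 105), (196, 103), (197, 96)]
plate -27 [(178, 236), (179, 235), (180, 236), (181, 236), (182, 236), (183, 235), (184, 236), (185, 235), (186, 232), (187, 210), (188, 159), (189, 118), (190, 107), (191, 106), (192, 106), (193, 104), (194, 103), (195, 104), (196, 102), (197, 97)]
plate 24 [(178, 50), (179, 50), (180, 47), (181, 50), (182, 60), (183, 110), (184, 181), (185, 219), (186, 226), (187, 203), (188, 157), (189, 118), (190, 102), (191, 101), (192, 101), (193, 100), (194, 100), (195, 101), (196, 99), (197, 93)]
plate 28 [(178, 45), (179, 49), (180, 54), (181, 58), (182, 79), (183, 129), (184, 186), (185, 219), (186, 223), (187, 201), (188, 152), (189, 115), (190, 105), (191, 102), (192, 103), (193, 101), (194, 102), (195, 100), (196, 101), (197, 96)]
lug top -43 [(180, 232), (181, 233), (182, 232), (183, 231), (184, 232), (185, 229), (186, 212), (187, 177), (188, 163), (189, 177), (190, 167), (191, 132), (192, 107), (193, 101), (194, 102), (195, 113), (196, 147), (197, 181), (198, 172), (199, 129), (200, 98), (201, 88), (202, 85), (203, 87), (204, 87), (205, 87)]
lug top -41 [(180, 233), (181, 233), (182, 232), (183, 232), (184, 232), (185, 227), (186, 207), (187, 169), (188, 163), (189, 183), (190, 171), (191, 136), (192, 110), (193, 103), (194, 103), (195, 107), (196, 129), (197, 162), (198, 165), (199, 130), (200, 99), (201, 88), (202, 87), (203, 86), (204, 86), (205, 86)]
```

The plate's front edge is at y = 188 mm on both sides, square against the lug faces, which are also at 188. I'm handing the job in.

```bash
python3 -c "
from plant import robot
print(robot.job_done())"
```

```text
the job is handed in; nothing more can be done
None
```

I handed the job in at about 23 s: the carrier is home against both lugs and the pressure plate is down on its posts, with the star wheel holding at about 2.15 rad by camera; the press force was not measured, no verdict came back, and I pushed the rear handle from behind instead of gripping it.

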